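# Lock the inspection camera and present the large vial to its lens

## Robot

A 6-joint arm with a two-finger parallel gripper is mounted at the origin on a cart in front of the work surface, level with it; the furniture and walls round the work are solid. World frame = base frame: x ahead of the robot, y to its left, z up, the work surface at z = 0. Lengths are in mm, angles in rad, forces in N, time in s.
With the tool pointing down it reaches from about 350 to 775 mm from the base axis. Payload 7.3 kg.
Tool frame: the origin (TCP) lies at the very end of the fingers, on their centre line; the grasp point (between the pads) lies 19 mm behind it; z points along the fingers, y is the line along which they close (so a half turn about z gives the same grasp; the last joint's range is limited). The gripper opens to 92 mm and grips with 3 to 60 N. Pads are 19 mm wide; open, the fingers measure 130 mm over their backs; the gripper's body (75 mm by 190 mm) begins 47 mm behind the grasp point.
Start: joints at [-1.282, 0.342, 1.524, -0, 1.275, -0.146], TCP at [221.169, -476.161, 226.741] pointing down, gripper open.
Joint ranges: [-2.53, 2.53], [-0.77, 2.02], [0.04, 2.7], [-1, 4.14], [0.28, 2.66], [-3.11, 3.11]. Speed limits (rad/s): [2.57, 2.57, 3.14, 3.14, 3.14, 3.14].

## Interface

Orientations are given as [roll, pitch, yaw] about the fixed x, y, z axes, in that order (R = Rz(yaw) Ry(pitch) Rx(roll)).
In Python, from plant import * gives the robot as it stands.
- The arm moves only by the tool arm_command, never from a script. Its arguments are lists of equal length, an entry for each row: "gripper": the finger opening in mm, from 0 to 91.8; "dp": the shift along the tool's x, y, z in units of 25 mm (1.0 is 25 mm), a list of three; "twist": the turn about the tool's z in units of 5 degrees (1.0 is 5 degrees). A call has exactly 5 rows; each row shifts and turns the commanded pose from where the row before left it, along the tool's axes as they then stand; what a row does not reach is not made up. A row lasts 1/8 s, in which the tool goes at most 62.5 mm and 10.7 degrees, less where a joint would pass 70% of its speed; a pose out of reach is approached as far as the arm can. A call is refused whole if a number of a shift passes 1 or a number of a turn 1, either way. A call with a gripper value outside its range is refused whole. The fingers move at their own pace and stop on an object; the grip force is fixed at half the most. Time passes only in rows, so rows that do not move let the fingers close, or fill a call up. It gives the time, the measured TCP pose, the force, the opening and the grip force at its end, in the units of the state.
- get_obs(): the state, without advancing time (a new reading comes with each control period).
- capture(name): name is "scene" or "top" or "wrist"; returns the picture (480x640x3 uint8, red, green, blue); there is no depth.
- get_calibration(name): a dict with "mtx" (3x3 intrinsics, pixels), "position" and "attitude" of the camera in the world; the wrist camera has in their place "mount" (4x4, takes a point from camera to tool coordinates, whose origin is the TCP and whose axes are the flange's). Camera axes: x right, y down, z forward; pixel columns grow to the right and rows downward; lengths in mm; the calibration is good to about 2 mm. A picture is of the moment at which its call begins: read the wrist's pose just before it. get_calibration takes no time and is no camera call.
- close_job(): hands the job in; it is judged then, once.
The state is a dict: "time": time; "joint_positions": joint angles; "dq": joint speeds; "tau": joint torques, N m; "tool_pos": TCP position; "tcp_rot": TCP orientation; "contact_force": force on the tool from outside, world axes, zero at the start; "moment": the same for the moment, N m; "grip_width": finger opening in mm; "finger_force": force on a finger pad.
Only numpy, scipy, OpenCV 4.12 (cv2) and the standard library are available. Lean on these libraries where they do the work, as an engineer would, in place of code of your own. Each camera call takes 0.05 s, during which the arm holds its last target. There are 200 camera calls.

## Task

First turn the lock ring of the upright inspection camera by its upright lever post, clockwise seen from above, until it stops at the locked mark (the single long rib on the foot). Then draw the largest of the three vials out of the rack and, cap still the higher end, hold it leaning half-way between upright and lying (about 45 degrees, towards any side) with its middle straight above the lens and about 10 cm higher than it, touching nothing but the gripper. Leave the two smaller vials in their pockets; the job ends with the vial held still there in the gripper - do not put it down or let it go.

Things in the scene. Friction and masses are not known exactly. Their poses are not given: they have to be found in the camera images.
- camera: Upright inspection camera, fixed to the bench, looking straight up: round dark steel foot 136 mm across and 12 mm high, dark barrel 46 mm across in its middle, glass lens on its top 58 mm above the bench. Origin: centre of the foot's underside; z up; the lever post sweeps over the -x side of the foot.
- lens (a point): Middle of the camera's lens, on the barrel axis (which is also the axis of the lock ring), 58 mm above the bench; it looks up.
- lock_ring (a joint): Captive aluminium lock ring (60 mm across, 16 to 28 mm above the bench) round the foot of the camera's barrel, turning about the vertical barrel axis. 0 = fully open (at the two short ribs on the foot), 1.40 rad = locked, at a hard stop (at the single long white rib on the foot); grows clockwise seen from above. It stays where it is left; moving it takes about 1 to 2 N at the lever post. It starts between 0 and 0.7.
- lever_post (a point): The ring's lever post: an upright round aluminium pin 10 mm in diameter, 54 mm out from the barrel axis at the end of a flat arm (arm top 26 mm above the bench); the pin's top is 62 mm above the bench. This point is on the pin's axis 48 mm above the bench. It may be pinched from above or pushed sideways.
- locked_mark (a point): On the foot's upper face (13 mm above the bench), the middle region of the single long white rib, 54 mm out from the barrel axis: the lever post stands over this point when the ring is locked.
- rack: Aluminium vial rack fixed to the bench, 56 x 184 x 26 mm, with three equal round pockets 36 mm wide and 21 mm deep in a row along its y axis, 60 mm apart (y = -60, 0, +60 mm, in x = 0). Origin: centre of its underside, z up. Each pocket holds one upright vial; which vial is in which pocket varies.
- vial_large_centre (a point): The large vial (the one to take): glass with a dark screw cap that is fixed on, 33 mm in diameter, 70 mm tall, about 24 g (17 to 34 g), the largest of the three. This point is on its axis half-way up (35 mm from its bottom); z points to the cap. In the rack its top stands 75 mm above the bench, 49 mm above the rack. Its straight wall is the lower 50 mm or so, the cap is 29 mm wide.
- vial_small_a_centre (a point): A smaller glass vial with a dark cap, 27 mm in diameter, 56 mm tall; point half-way up on its axis. To be left in its pocket.
- vial_small_b_centre (a point): The other smaller vial, 27 mm in diameter, 56 mm tall; point half-way up on its axis. To be left in its pocket.
Things that resemble listed ones, but are neither listed nor needed, are in the scene too. Of the things shaped like the camera, the steel one is meant.

How it is judged:
By the outcome, as a careful person would: the job done as asked, in the order asked, and still so for the second after the job is handed in, while the arm keeps its last pose, push and grip.
It also fails if it takes over 64 s, if anything falls off the work surface, if the arm or the gripper's body presses on something with over 40 N, if the wrist force passes 120 N, or if a joint passes its speed limit or range.

## Working session

There is one attempt and no reset: what is moved stays moved. The work goes in short steps, Python scripts to look and compute and a tool call to move; the robot and the scene stay as the last step left them, time stands still between calls to the robot, and variables do not carry over. Pictures are saved under pics/ and viewed, at most 10 in all, crops included, and the job is handed in when it is done.

Besides the shell and the picture viewer there is one more tool, called after "Request:" as name(argument=value, ...) on one line, values as JSON. arm_command: Moves the arm, as the interface text tells. Its arguments: {"type":"object","properties":{"gripper":{"type":"array"},"dp":{"type":"array"},"twist":{"type":"array"}},"required":["gripper","dp","twist"]}

```bash
ls; mkdir -p pics
python3 - <<'E'
from plant import *
import cv2,numpy as np
o=get_obs();print({k:np.round(v,3).tolist() for k,v in o.items()})
a=capture("scene");b=capture("top")
cv2.imwrite("pics/scene.png",a[:,:,::-1]);cv2.imwrite("pics/top.png",b[:,:,::-1])
for n in("scene","top","wrist"):print(n,get_calibration(n))
E
```

```text
pics
{'time': 0.0, 'joint_positions': [-1.282, 0.343, 1.525, -0.0, 1.275, -0.146], 'dq': [0.0, -0.0, 0.001, 0.001, -0.0, -0.001], 'tau': [0.001, -43.125, -24.422, 0.072, 0.056, -0.0], 'tool_pos': [221.035, -475.738, 226.032], 'tcp_rot': [-3.14, -0.0, 0.435], 'contact_force': [0.203, -0.464, -0.915], 'moment': [0.04, -0.029, 0.041], 'finger_force': 0.0, 'grip_width': 91.348}
scene {'mtx': array([[617.37710992,   0.        , 315.55729934],
       [  0.        , 617.37710992, 240.65817245],
       [  0.        ,   0.        ,   1.        ]]), 'position': array([-684.3256306 ,  881.00368129, 1170.2426909 ]), 'attitude': array([-2.19713826,  0.01185904, -2.10179945])}
top {'mtx': array([[437.69476697,   0.        , 319.14199453],
       [  0.        , 437.69476697, 235.66436247],
       [  0.        ,   0.        ,   1.        ]]), 'position': array([ 494.59269642,  132.85719065, 1098.60341803]), 'attitude': array([-3.05365195, -0.00327451, -1.56404648])}
wrist {'mtx': array([[398.63462108,   0.        , 320.27198048],
       [  0.        , 398.63462108, 236.22600735],
       [  0.        ,   0.        ,   1.        ]]), 'mount': array([[ 8.67229093e-05, -9.50376068e-01, -3.11103394e-01,
         8.51089997e+01],
       [ 9.99999836e-01, -9.36483731e-05,  5.64841370e-04,
         6.41789576e-01],
       [-5.65946047e-04, -3.11103392e-01,  9.50375904e-01,
        -1.57984979e+02],
       [ 0.00000000e+00,  0.00000000e+00,  0.00000000e+00,
         1.00000000e+00]])}
```

View pics/top.png

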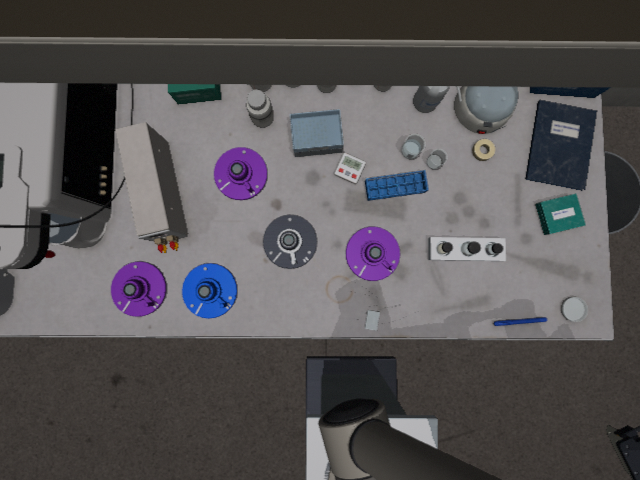

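View pics/scene.png

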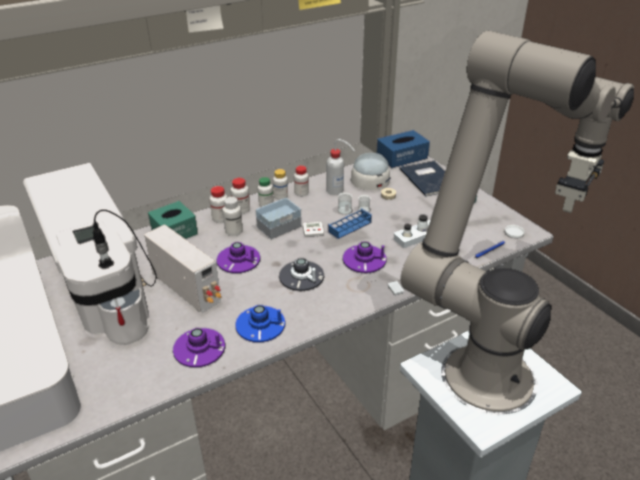

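The camera-like things in the top view are purple at (241,173), (373,253) and (138,289), blue at (210,290), and dark grey at (290,241). The grey one fits "steel". The rack is at (468,248) with three vials at about (445,247), (473,247) and (495,249). I'll confirm this in an enlarged crop.

```bash
cat > h.py <<'E'
from plant import *
import cv2,numpy as np
from scipy.spatial.transform import Rotation as R
def cam(n,o=None):
    c=get_calibration(n)
    if n!="wrist": return c["mtx"],R.from_euler("xyz",c["attitude"]).as_matrix(),np.array(c["position"])
    T=R.from_euler("xyz",o["tcp_rot"]).as_matrix(); M=c["mount"]
    return c["mtx"],T@M[:3,:3],T@M[:3,3]+np.array(o["tool_pos"])
def ray(C,uv,z):
    K,Rm,p=C; d=Rm@np.linalg.inv(K)@np.array([*uv,1.]); return p+d*(z-p[2])/d[2]
def proj(C,P):
    K,Rm,p=C; q=K@Rm.T@(np.array(P,float)-p); return q[:2]/q[2]
E
python3 - <<'E'
from h import *
b=cv2.imread("pics/top.png")
A=cv2.resize(b[205:280,250:330],None,fx=5,fy=5,interpolation=cv2.INTER_CUBIC)
B=cv2.resize(b[225:275,425:515],None,fx=5,fy=5,interpolation=cv2.INTER_CUBIC)
im=np.zeros((625,450,3),np.uint8);im[:375,:400]=A;im[375:,:]=B
cv2.imwrite("pics/crop.png",im[:600])
C=cam("top")
for uv,z in [((290,241),12),((290,239),58),((468,248),26),((445,247),75),((473,247),60),((495,249),60)]:print(uv,ray(C,uv,z).round(1))
E
```

```text
(290, 241) [576.6 202.4  12. ]
(290, 239) [577.9 199.5  58. ]
(468, 248) [ 561.3 -235.9   26. ]
(445, 247) [ 560.3 -165.1   75. ]
(473, 247) [ 561.7 -236.2   60. ]
(495, 249) [ 557.3 -288.5   60. ]
```

View pics/crop.png

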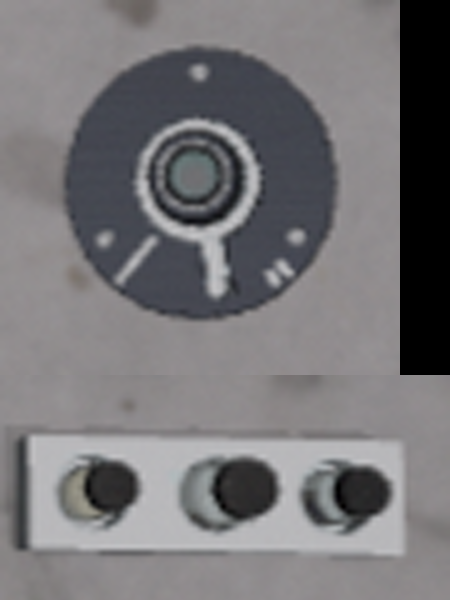

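The grey steel camera is confirmed: long rib at lower left (crop about (136,260)), double rib at lower right (280,272), lever post at the bottom (214,288). In the rack, the middle vial has the widest cap (crop (247,488), about px (474,248)), so it is the large one. I'll move towards the rack for a close look.

Request:
arm_command(gripper=[91,91,91,91,91], dp=[[1,0,0],[1,0,0],[1,0,0],[1,0,0],[1,0,0]], twist=[1,1,1,1,1])

```text
time: 0.72
tool_pos: [341.7, -443.8, 226.4]
tcp_rot: [-3.141, 0.0, -0.004]
contact_force: [0.6, -0.9, -0.1]
grip_width: 90.8
finger_force: 0.0
```

Request:
arm_command(gripper=[91,91,91,91,91], dp=[[1,-1,0],[1,-1,0],[1,-1,0],[1,-1,0],[1,-1,0]], twist=[0,0,0,0,0])

```text
time: 1.35
tool_pos: [466.8, -318.4, 226.3]
tcp_rot: [-3.141, 0.001, -0.002]
contact_force: [0.0, 0.2, 0.2]
grip_width: 90.8
finger_force: 0.0
```

Request:
arm_command(gripper=[91,91,91,91,91], dp=[[1,-1,0],[1,-1,0],[1,-1,0],[0.5,0,0],[0,0,0]], twist=[0,0,0,0,0])

```text
time: 1.98
tool_pos: [554.0, -244.9, 226.2]
tcp_rot: [3.141, 0.001, -0.001]
contact_force: [-0.5, -0.1, 0.4]
grip_width: 91.1
finger_force: 0.0
```

Run:
```python
from h import *
o=get_obs();im=capture("wrist");cv2.imwrite("pics/w1.png",im[:,:,::-1]);np.save("w1.npy",np.r_[o["tool_pos"],o["tcp_rot"]])
print(o["time"],np.round(o["tool_pos"],1),np.round(o["tcp_rot"],3),np.round(o["joint_positions"],2))
```

```text
1.975 [ 554.  -244.9  226.2] [ 3.141e+00  1.000e-03 -1.000e-03] [-0.54  0.49  1.29 -0.    1.36  1.03]
```

View pics/w1.png

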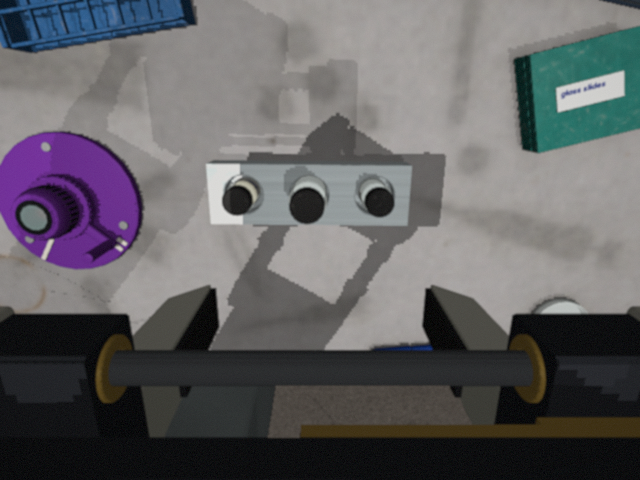

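The wrist view shows the rack's top face with corners at about (208,162), (411,163), (410,225), (208,225). Caps are at (239,202), (307,207) for the largest, and (378,202).

Run:
```python
from h import *
p=np.load("w1.npy");C=cam("wrist",dict(tool_pos=p[:3],tcp_rot=p[3:]))
co=[ray(C,u,26)[:2] for u in[(208,162),(411,163),(410,225),(208,225)]]
print(np.round(co,1),np.mean(co,0).round(1))
g=cv2.cvtColor(cv2.imread("pics/w1.png"),cv2.COLOR_BGR2GRAY)
m=np.zeros_like(g);m[165:232,215:405]=(g[165:232,215:405]<60)*255
for c in cv2.findContours(m,0,2)[0]:
    if cv2.contourArea(c)>200:
        (x,y),r=cv2.minEnclosingCircle(c);print((x,y),r,ray(C,(x,y),75)[:2].round(1),ray(C,(x,y),61)[:2].round(1))
# steel camera from top
b=cv2.imread("pics/top.png");h=cv2.cvtColor(b,cv2.COLOR_BGR2HSV);T=cam("top")
g=h[...,2];m=np.zeros_like(g);m[205:280,250:330]=(g[205:280,250:330]<115)*255
c=max(cv2.findContours(m,0,2)[0],key=cv2.contourArea);e=cv2.fitEllipse(cv2.convexHull(c));print(e,ray(T,e[0],12))
for n,u,z in[("lens",(250+193/5,205+175/5),58),("post",(250+214/5,205+288/5),62),("rib",(281,252.6),13),("rib",(273.6,261.4),13),("open",(306,260),13)]:print(n,ray(T,u,z).round(1))
```

```text
[[ 591.8 -145.7]
 [ 590.7 -326.6]
 [ 533.1 -329.7]
 [ 533.3 -140.5]] [ 562.2 -235.6]
(379.2075500488281, 201.8113250732422) 14.492888450622559 [ 566.8 -292.4] [ 563.6 -294.5]
(306.41973876953125, 205.09877014160156) 17.46967887878418 [ 564.2 -234.6] [ 560.8 -234.1]
(237.21656799316406, 199.96815490722656) 14.361115455627441 [ 568.5 -179.8] [ 565.2 -176.9]
((289.7611389160156, 241.26490783691406), (54.365501403808594, 54.93684768676758), 77.02910614013672) [575.91146466 202.97440305  12.        ]
lens [575.5 202.8  58. ]
post [521.6 191.9  62. ]
rib [547.5 224.3  13. ]
rib [525.6 242.3  13. ]
open [529.6 162.1  13. ]
```

Request:
arm_command(gripper=[91,91,91,91,91], dp=[[-0.1,-1,0],[-0.1,-1,0],[-0.1,-1,0],[-0.1,-1,0],[-0.1,-1,0]], twist=[0,0,0,0,0])

```text
time: 2.65
tool_pos: [541.1, -117.3, 227.1]
tcp_rot: [3.141, -0.0, -0.001]
contact_force: [-0.5, -0.5, -0.3]
grip_width: 91.2
finger_force: 0.0
```

Request:
arm_command(gripper=[91,91,91,91,91], dp=[[-0.1,-1,0],[-0.1,-1,0],[-0.1,-1,0],[-0.1,-1,0],[-0.1,-1,0]], twist=[0,0,0,0,0])

```text
time: 3.28
tool_pos: [528.4, 7.6, 227.0]
tcp_rot: [3.142, -0.0, -0.001]
contact_force: [0.1, -0.4, 0.3]
grip_width: 90.8
finger_force: 0.0
```

Request:
arm_command(gripper=[91,91,91,91,91], dp=[[-0.1,-1,0],[-0.1,-1,0],[-0.1,-1,0],[0,-1,0],[0,-1,0]], twist=[0,0,0,0,0])

```text
time: 3.9
tool_pos: [520.9, 132.4, 227.1]
tcp_rot: [3.142, -0.0, -0.001]
contact_force: [0.2, -0.3, 0.3]
grip_width: 91.0
finger_force: 0.0
```

Request:
arm_command(gripper=[60,60,60,60,60], dp=[[0,-1,0.5],[0,-1,0.5],[0,-0.48,1],[0,0,1],[0,0,0]], twist=[0,0,0,0,0])

```text
time: 4.53
tool_pos: [519.9, 193.2, 150.4]
tcp_rot: [3.141, 0.004, -0.0]
contact_force: [-0.8, -0.2, 0.5]
grip_width: 60.3
finger_force: 0.0
```

Request:
arm_command(gripper=[60,60,60,60,60], dp=[[0,0,0],[0,0,0],[0,0,0],[0,0,0],[0,0,0]], twist=[-1,-1,-0.3,0,0])

```text
time: 5.15
tool_pos: [522.1, 192.5, 152.1]
tcp_rot: [3.142, -0.001, 0.198]
contact_force: [-0.5, -0.1, -1.5]
grip_width: 60.2
finger_force: 0.0
```

Run:
```python
from h import *
o=get_obs();im=capture("wrist");cv2.imwrite("pics/w2.png",im[:,:,::-1]);np.save("w2.npy",np.r_[o["tool_pos"],o["tcp_rot"]])
print(o["time"],np.round(o["tool_pos"],1),np.round(o["tcp_rot"],3),np.round(o["joint_positions"],2))
C=cam("wrist",o);print(proj(C,[575.7,202.9,58]),proj(C,[521.6,191.9,62]))
```

```text
5.15 [522.1 192.5 152.1] [ 3.142e+00 -1.000e-03  1.980e-01] [ 0.22  0.47  1.55 -0.    1.13  1.59]
[319.77958685 157.45418708] [320.0092203  243.05072197]
```

View pics/w2.png

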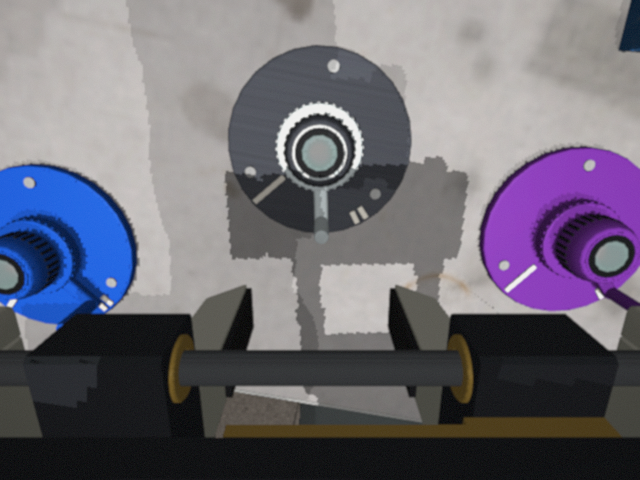

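The lens is at (319,153) and the post top at (321,237), within a few mm of the prediction. Long rib at (270,190), double rib at (359,215). Descending and pinching.

Request:
arm_command(gripper=[60,60,60,60,60], dp=[[0.08,0,1],[0,0,1],[0,0,1],[0,0,1],[0,0,0.75]], twist=[0,0,0,0,0])

```text
time: 5.82
tool_pos: [523.7, 192.8, 31.9]
tcp_rot: [3.141, 0.001, 0.198]
contact_force: [0.9, -0.6, -0.5]
grip_width: 60.0
finger_force: 0.0
```

Request:
arm_command(gripper=[8,0,0,0,0], dp=[[0,0,0],[0,0,0],[0,0,0],[0,0,0],[0,0,0]], twist=[0,0,0,0,0])

```text
time: 6.45
tool_pos: [524.2, 192.9, 33.3]
tcp_rot: [3.141, -0.001, 0.199]
contact_force: [0.3, -0.5, 0.7]
grip_width: 14.6
finger_force: 0.0
```

Request:
arm_command(gripper=[0,0,0,0,0], dp=[[0,0,0],[0,0,0],[0,0,0],[0,0,0],[0,0,0]], twist=[0,0,0,0,0])

```text
time: 7.08
tool_pos: [524.1, 192.8, 33.1]
tcp_rot: [3.141, -0.0, 0.199]
contact_force: [-1.5, -1.5, 4.0]
grip_width: 9.2
finger_force: 30.0
```

Request:
arm_command(gripper=[0,0,0,0,0], dp=[[0,-0.19,0],[0.01,-0.19,0],[0.01,-0.19,0],[0.01,-0.19,0],[0.01,-0.19,0]], twist=[1,1,1,1,1])

```text
time: 7.7
tool_pos: [524.1, 216.5, 33.1]
tcp_rot: [3.141, 0.001, -0.24]
contact_force: [-2.4, -1.0, 5.0]
grip_width: 9.1
finger_force: 30.0
```

Request:
arm_command(gripper=[0,0,0,0,0], dp=[[0.01,-0.19,0],[0.01,-0.19,0],[0.01,-0.19,0],[0.01,-0.19,0],[0,0,0]], twist=[1,1,1,1,0])

```text
time: 8.32
tool_pos: [531.8, 234.5, 33.1]
tcp_rot: [-3.141, 0.001, -0.587]
contact_force: [-2.8, 1.7, 4.9]
grip_width: 9.2
finger_force: 30.0
```

Request:
arm_command(gripper=[0,0,0,0,0], dp=[[0.01,-0.1,0],[0.01,-0.1,0],[0,0,0],[0,0,0],[0,0,0]], twist=[0.5,0.5,0,0,0])

```text
time: 8.95
tool_pos: [534.5, 238.4, 33.1]
tcp_rot: [3.141, 0.002, -0.674]
contact_force: [-4.4, 3.3, 6.3]
grip_width: 9.2
finger_force: 30.0
```

Request:
arm_command(gripper=[0,0,0,0,0], dp=[[0,-0.1,0],[0,0,0],[0,0,0],[0,0,0],[0,0,0]], twist=[0.5,0,0,0,0])

```text
time: 9.57
tool_pos: [535.1, 239.2, 33.0]
tcp_rot: [3.138, 0.002, -0.717]
contact_force: [-7.0, -2.0, 8.7]
grip_width: 9.3
finger_force: 30.0
```

Request:
arm_command(gripper=[0,0,0,0,0], dp=[[0,-0.15,0],[0,0,0],[0,0,0],[0,0,0],[0,0,0]], twist=[0,0,0,0,0])

```text
time: 10.2
tool_pos: [535.3, 239.7, 32.9]
tcp_rot: [3.131, 0.004, -0.716]
contact_force: [-13.6, -10.9, 16.6]
grip_width: 9.4
finger_force: 30.0
```

The ring is at its stop: the force rises while the post stays put. Easing off, opening and rising.

Request:
arm_command(gripper=[0,0,30,60,60], dp=[[0,0.15,0],[0,0,0],[0,0,0],[0,0,0],[0,0,0]], twist=[0,0,0,0,0])

```text
time: 10.82
tool_pos: [537.1, 239.5, 32.7]
tcp_rot: [3.142, -0.0, -0.717]
contact_force: [-0.8, 1.1, -0.2]
grip_width: 34.9
finger_force: 0.0
```

Request:
arm_command(gripper=[60,60,60,60,60], dp=[[0,0,0],[0,0,-0.5],[0,0,-1],[0,0,-1],[0,0,-1]], twist=[0,0,0,0,0])

```text
time: 11.45
tool_pos: [537.1, 239.5, 122.2]
tcp_rot: [-3.141, -0.001, -0.717]
contact_force: [-0.2, 0.1, -0.1]
grip_width: 59.5
finger_force: 0.0
```

Request:
arm_command(gripper=[91,91,91,91,91], dp=[[0,0,-1],[0,0,-1],[0,0,0],[0,0,0],[0,0,0]], twist=[0,0,0,0,0])

```text
time: 12.08
tool_pos: [536.3, 239.3, 169.3]
tcp_rot: [3.14, 0.001, -0.717]
contact_force: [-0.6, -0.5, 0.6]
grip_width: 91.0
finger_force: 0.0
```

Run:
```python
from h import *
o=get_obs();im=capture("wrist");np.save("w3.npy",np.r_[o["tool_pos"],o["tcp_rot"]])
cv2.imwrite("pics/w3.png",im[:,:,::-1])
print(o["time"],np.round(o["tool_pos"],1),np.round(o["tcp_rot"],3),np.round(o["joint_positions"],2))
```

```text
12.075 [536.3 239.3 169.3] [ 3.14e+00  1.00e-03 -7.17e-01] [ 0.29  0.5   1.43 -0.    1.21  2.58]
```

View pics/w3.png

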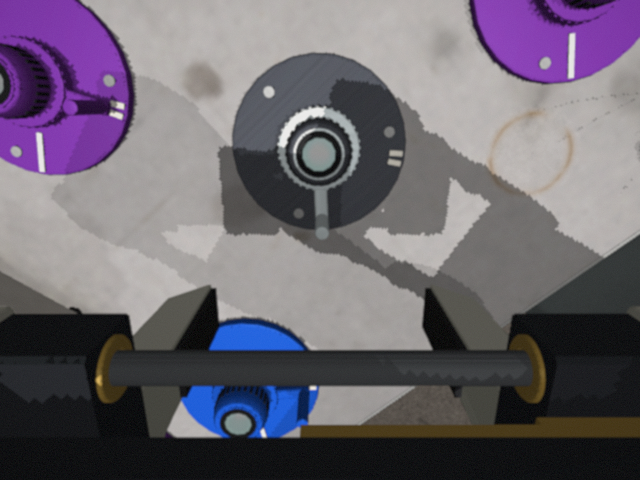

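The lever lies over the long rib (post top (321,232), rib hidden beneath the arm), so the ring is locked. Now going to the rack, turning so the fingers close across it.

Request:
arm_command(gripper=[91,91,91,91,91], dp=[[0.66,0.75,0],[0.72,0.7,0],[0.78,0.63,0],[0.83,0.56,0],[0.88,0.48,0]], twist=[1,1,1,1,1])

```text
time: 12.75
tool_pos: [536.7, 113.4, 169.7]
tcp_rot: [3.14, 0.0, -1.156]
contact_force: [0.2, -1.0, 0.5]
grip_width: 90.8
finger_force: 0.0
```

Request:
arm_command(gripper=[91,91,91,91,91], dp=[[0.91,0.41,0],[0.95,0.32,0],[0.97,0.24,0],[0.99,0.16,0],[1,0.07,0]], twist=[1,1,1,1,0.8])

```text
time: 13.38
tool_pos: [536.5, -11.7, 169.8]
tcp_rot: [3.14, 0.0, -1.575]
contact_force: [0.3, -0.2, -0.2]
grip_width: 90.9
finger_force: 0.0
```

Request:
arm_command(gripper=[91,91,91,91,91], dp=[[1,-0.2,0],[1,-0.2,0],[1,-0.2,0],[1,-0.2,0],[1,-0.2,0]], twist=[0,0,0,0,0])

```text
time: 14.0
tool_pos: [561.5, -136.7, 169.7]
tcp_rot: [3.14, 0.0, -1.572]
contact_force: [0.5, 0.3, 0.5]
grip_width: 90.8
finger_force: 0.0
```

Request:
arm_command(gripper=[91,91,91,91,91], dp=[[1,0,0],[1,0,0],[1,0,0],[0,0,0],[0,0,0]], twist=[0,0,0,0,0])

```text
time: 14.62
tool_pos: [561.3, -210.2, 169.9]
tcp_rot: [3.141, 0.001, -1.572]
contact_force: [0.5, -0.4, 0.8]
grip_width: 91.1
finger_force: 0.0
```

Run:
```python
from h import *
for f,u in(("w2",(319,153)),("w3",(319,153.5))):
    p=np.load(f+".npy");print("lens",ray(cam("wrist",dict(tool_pos=p[:3],tcp_rot=p[3:])),u,58).round(1))
o=get_obs();im=capture("wrist")[:,:,::-1].copy()
print(o["time"],np.round(o["tool_pos"],1),np.round(o["tcp_rot"],3),np.round(o["joint_positions"],2))
C=cam("wrist",o);g=cv2.cvtColor(im,cv2.COLOR_BGR2GRAY)
for P in([562,-235,75],[562,-175,61],[562,-295,61]):
    u=proj(C,P).astype(int)
    print(P,u)
cv2.imwrite("pics/w4.png",im)
```

```text
lens [578.2 205.2  58. ]
lens [578.7 204.   58. ]
14.625 [ 561.3 -210.2  169.9] [ 3.141e+00  1.000e-03 -1.572e+00] [-0.49  0.53  1.39  0.    1.22  2.66]
[562, -235, 75] [319 203]
[562, -175, 61] [320 279]
[562, -295, 61] [319 106]
```

View pics/w4.png

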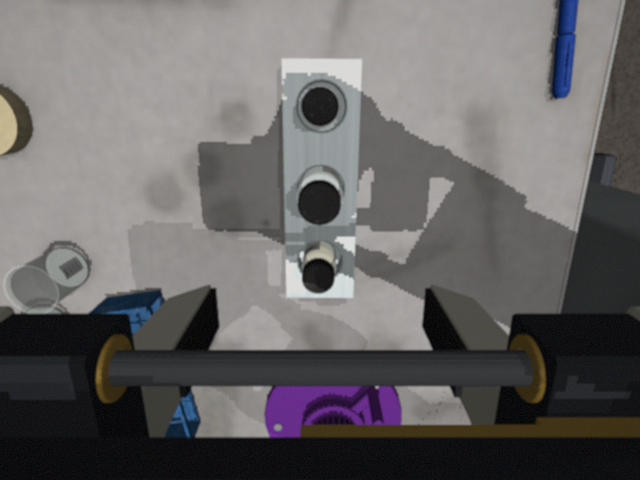

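The view confirms the middle vial: cap at (320,201) against a predicted (319,203), and wider than those at (320,105) and (318,275). Descending onto it.

Request:
arm_command(gripper=[91,91,91,91,91], dp=[[1,0,0],[0,-0.03,0.6],[0,0,1],[0,0,1],[0,0,1]], twist=[0,0,0,0,0])

```text
time: 15.3
tool_pos: [561.8, -235.6, 78.6]
tcp_rot: [3.141, 0.001, -1.573]
contact_force: [0.0, -0.6, -0.1]
grip_width: 91.0
finger_force: 0.0
```

Request:
arm_command(gripper=[91,91,91,91,60], dp=[[0,0,1],[0,0,0.7],[0,0,0.25],[0,0,0],[0,0,0]], twist=[0,0,0,0,0])

```text
time: 15.92
tool_pos: [562.8, -236.2, 32.6]
tcp_rot: [-3.14, -0.001, -1.572]
contact_force: [0.1, 0.1, 0.3]
grip_width: 85.1
finger_force: 0.0
```

Request:
arm_command(gripper=[40,30,28,28,28], dp=[[0,0,0],[0,0,0],[0,0,0],[0,0,0],[0,0,0]], twist=[0,0,0,0,0])

```text
time: 16.55
tool_pos: [562.3, -235.9, 31.7]
tcp_rot: [-3.142, -0.0, -1.572]
contact_force: [0.5, -0.2, -0.5]
grip_width: 35.4
finger_force: 0.0
```

Request:
arm_command(gripper=[28,28,28,28,28], dp=[[0,0,0],[0,0,0],[0,0,0],[0,0,0],[0,0,0]], twist=[0,0,0,0,0])

```text
time: 17.18
tool_pos: [562.3, -235.9, 31.7]
tcp_rot: [-3.142, -0.0, -1.572]
contact_force: [-0.6, 0.3, -0.1]
grip_width: 32.0
finger_force: 29.9
```

Gripped. Lifting clear, then turning so that the vial can be pivoted in the pads against the rack's near top edge.

Request:
arm_command(gripper=[28,28,28,28,28], dp=[[0,0,-0.4],[0,0,-0.8],[0,0,-1],[0,0,-1],[0,0,-0.5]], twist=[0,0,0,0,0])

```text
time: 17.8
tool_pos: [562.9, -236.3, 126.3]
tcp_rot: [-3.139, -0.002, -1.572]
contact_force: [-0.4, 0.3, -1.1]
grip_width: 32.0
finger_force: 29.9
```

Request:
arm_command(gripper=[28,28,28,28,28], dp=[[0,0,0],[0,0,0],[0,0,0],[0,0,0],[0,0,0]], twist=[-1,-1,-1,-1,-1])

```text
time: 18.42
tool_pos: [562.0, -235.8, 124.0]
tcp_rot: [3.141, 0.001, -1.133]
contact_force: [-0.0, 0.3, -0.3]
grip_width: 32.0
finger_force: 29.9
```

Request:
arm_command(gripper=[28,28,28,28,28], dp=[[0,0,0],[0,0,0],[0,0,0],[0,0,0],[0,0,0]], twist=[-1,-1,-1,-1,-1])

```text
time: 19.05
tool_pos: [562.0, -235.8, 124.0]
tcp_rot: [3.141, 0.001, -0.697]
contact_force: [0.8, -0.6, -0.3]
grip_width: 32.2
finger_force: 29.9
```

Request:
arm_command(gripper=[28,28,28,28,28], dp=[[0,0,0],[0,0,0],[0,0,0],[0,0,0],[0,0,0]], twist=[-1,-1,-1,-1,-1])

```text
time: 19.68
tool_pos: [562.0, -235.8, 124.0]
tcp_rot: [-3.141, 0.001, -0.26]
contact_force: [-0.4, -0.1, 0.1]
grip_width: 31.9
finger_force: 29.9
```

Request:
arm_command(gripper=[28,28,28,28,28], dp=[[0,0,0],[0,0,0],[0,0,0],[-1,0,0],[-1,0,0]], twist=[-1,-1,-1,0,0])

```text
time: 20.3
tool_pos: [511.4, -235.6, 123.9]
tcp_rot: [-3.141, 0.001, -0.001]
contact_force: [0.7, -0.8, -0.2]
grip_width: 31.8
finger_force: 29.9
```

Request:
arm_command(gripper=[28,28,28,28,28], dp=[[-0.5,0,0],[0,0,0],[0,0,0],[0,0,0],[0,0,0]], twist=[0,0,0,0,0])

```text
time: 20.92
tool_pos: [500.1, -235.8, 124.1]
tcp_rot: [3.141, -0.0, -0.001]
contact_force: [-0.3, 0.1, -0.2]
grip_width: 31.8
finger_force: 29.9
```

Request:
arm_command(gripper=[28,28,28,28,28], dp=[[0,0,1],[0,0,1],[0,0,1],[0,0,0.48],[0.6,0,0]], twist=[0,0,0,0,0])

```text
time: 21.55
tool_pos: [513.9, -235.5, 36.3]
tcp_rot: [-3.14, 0.002, -0.002]
contact_force: [-1.0, -0.5, -0.4]
grip_width: 32.0
finger_force: 29.9
```

Request:
arm_command(gripper=[28,28,28,28,28], dp=[[0.15,0,0],[0.15,0,-0.02],[0.15,0,-0.02],[0,0,0],[0,0,0]], twist=[0,0,0,0,0])

```text
time: 22.18
tool_pos: [522.6, -236.0, 38.4]
tcp_rot: [-3.141, 0.007, -0.001]
contact_force: [-12.5, -2.7, 5.8]
grip_width: 32.0
finger_force: 30.0
```

Request:
arm_command(gripper=[28,28,28,28,28], dp=[[0.12,0,-0.02],[0.12,0,-0.02],[0.12,0,-0.02],[0,0,0],[0,0,0]], twist=[0,0,0,0,0])

```text
time: 22.8
tool_pos: [532.2, -236.0, 40.1]
tcp_rot: [-3.141, 0.005, -0.001]
contact_force: [-10.5, -1.4, 6.3]
grip_width: 32.1
finger_force: 29.9
```

Run:
```python
from h import *
im=capture("wrist")[:,:,::-1];sc=capture("scene")[:,:,::-1]
u=proj(cam("scene"),[530,-236,60]).astype(int);print(u)
out=np.zeros((400,800,3),np.uint8);out[:,:400]=cv2.resize(im[80:480,120:520],(400,400))
out[:,400:]=cv2.resize(sc[u[1]-40:u[1]+40,u[0]-40:u[0]+40],(400,400),interpolation=cv2.INTER_CUBIC)
cv2.imwrite("pics/t1.png",out)
```

```text
[429 225]
```

View pics/t1.png

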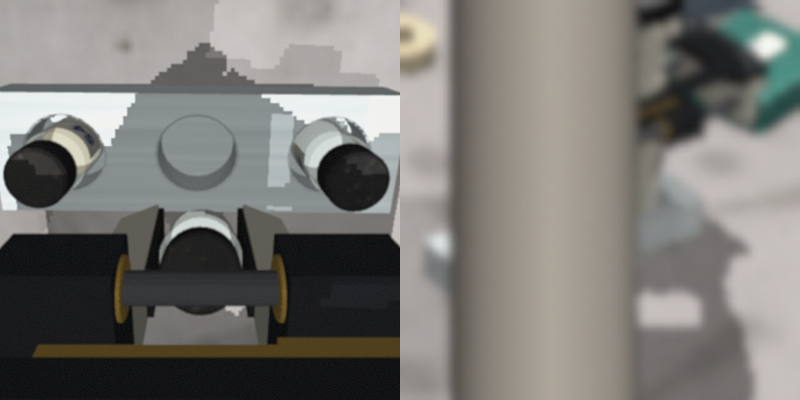

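The left half shows the vial between the fingers: cap top at about crop (200,262), which is full (320,342), with a glass strip still visible behind it. The scene camera is blocked by the arm. Computing the lean from the cap's position.

```bash
cat >> h.py <<'E'
def ends(o,th,a=24.3):
    """pixels of cap-top far edge / centre, near edge; bottom centre, for lean th (deg) towards tool x"""
    T=R.from_euler("xyz",o["tcp_rot"]).as_matrix();C=cam("wrist",o);t=np.radians(th)
    G=np.array([0,0,-19.]);u=np.array([np.sin(t),0,-np.cos(t)]);n=np.array([np.cos(t),0,np.sin(t)])
    f=lambda q:proj(C,T@q+np.array(o["tool_pos"])).round(0)
    return f(G+a*u+14.5*n),f(G+a*u),f(G+a*u-14.5*n),f(G+(a-20)*u+14.5*n),f(G+(a-70)*u+16.5*n)
E
python3 - <<'E'
from h import *
o=get_obs()
print("th cap+x edge, centre, -x edge, cap rim +x, bottom +x")
for th in(0,15,25,35,45,55):print(th,*[int(p[1]) for p in ends(o,th)])
E
```

```text
th cap+x edge, centre, -x edge, cap rim +x, bottom +x
0 333 370 405 304 252
15 310 353 395 298 273
25 296 340 385 295 289
35 285 327 372 293 304
45 275 315 358 293 321
55 268 303 343 294 338
```

Request:
arm_command(gripper=[28,28,28,28,28], dp=[[0.12,0,0],[0.12,0,0],[0.12,0,0],[0.12,0,0],[0,0,0]], twist=[0,0,0,0,0])

```text
time: 23.52
tool_pos: [545.9, -235.9, 39.9]
tcp_rot: [-3.141, 0.002, -0.001]
contact_force: [-4.8, -0.7, 2.9]
grip_width: 31.7
finger_force: 30.0
```

Run:
```python
from h import *
o=get_obs();im=capture("wrist")[:,:,::-1];g=cv2.cvtColor(im,cv2.COLOR_BGR2GRAY)
p=g[230:450,310:330].mean(1).astype(int);print(o["tool_pos"].round(1) if hasattr(o["tool_pos"],"round") else o["tool_pos"]);print(list(zip(range(230,450,4),p[::4])))
for th in(15,25,35,45,55):print(th,*[int(p[1]) for p in ends(o,th)])
cv2.imwrite("pics/t2.png",cv2.resize(im[180:440,200:440],None,fx=2.2,fy=2.2))
```

```text
[ 545.9 -235.9   39.9]
[(230, np.int64(144)), (234, np.int64(145)), (238, np.int64(145)), (242, np.int64(145)), (246, np.int64(146)), (250, np.int64(144)), (254, np.int64(143)), (258, np.int64(145)), (262, np.int64(150)), (266, np.int64(146)), (270, np.int64(147)), (274, np.int64(144)), (278, np.int64(146)), (282, np.int64(104)), (286, np.int64(104)), (290, np.int64(81)), (294, np.int64(29)), (298, np.int64(31)), (302, np.int64(31)), (306, np.int64(32)), (310, np.int64(32)), (314, np.int64(34)), (318, np.int64(32)), (322, np.int64(32)), (326, np.int64(33)), (330, np.int64(33)), (334, np.int64(33)), (338, np.int64(33)), (342, np.int64(33)), (346, np.int64(34)), (350, np.int64(34)), (354, np.int64(45)), (358, np.int64(48)), (362, np.int64(51)), (366, np.int64(56)), (370, np.int64(58)), (374, np.int64(58)), (378, np.int64(57)), (382, np.int64(54)), (386, np.int64(138)), (390, np.int64(120)), (394, np.int64(121)), (398, np.int64(122)), (402, np.int64(122)), (406, np.int64(121)), (410, np.int64(121)), (414, np.int64(119)), (418, np.int64(118)), (422, np.int64(118)), (426, np.int64(66)), (430, np.int64(67)), (434, np.int64(67)), (438, np.int64(26)), (442, np.int64(19)), (446, np.int64(20))]
15 310 353 395 298 273
25 296 340 385 295 289
35 285 327 372 293 304
45 275 315 358 293 321
55 268 303 343 294 338
```

View pics/t2.png

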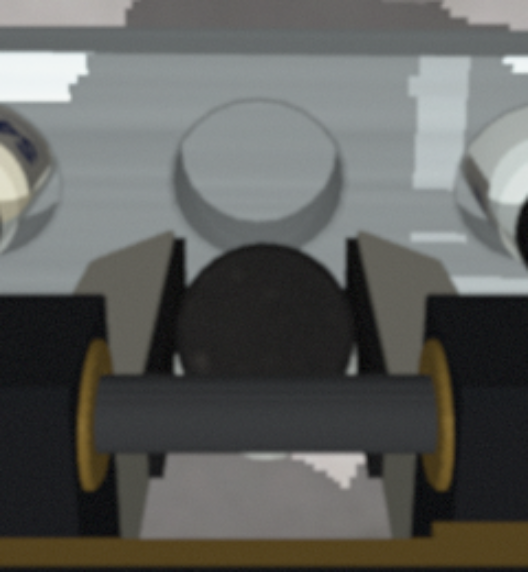

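The cap edge is now at about crop y 243 (full 291). The cap has swung towards the camera, but the lean is ambiguous from here, roughly 30–48°. Lifting off the edge and moving to where the scene camera sees it unobstructed.

Request:
arm_command(gripper=[28,28,28,28,28], dp=[[0,0,-0.6],[0,0,-1],[0,0,-1],[0,0,-1],[0,0,-1]], twist=[0,0,0,0,0])

```text
time: 24.2
tool_pos: [547.9, -235.9, 157.2]
tcp_rot: [3.14, -0.003, -0.001]
contact_force: [-0.1, 0.3, -0.3]
grip_width: 31.5
finger_force: 30.0
```

Request:
arm_command(gripper=[28,28,28,28,28], dp=[[0,-1,0],[0,-1,0],[0,-1,0],[0,-1,0],[0,-1,0]], twist=[0,0,0,0,0])

```text
time: 24.82
tool_pos: [546.8, -108.4, 154.3]
tcp_rot: [-3.141, 0.0, -0.001]
contact_force: [0.1, 0.3, -0.0]
grip_width: 31.7
finger_force: 30.0
```

Request:
arm_command(gripper=[28,28,28,28,28], dp=[[0,-1,0],[0,-1,0],[0,-1,0],[0,-0.5,0],[0,0,0]], twist=[0,0,0,0,0])

```text
time: 25.45
tool_pos: [547.1, -22.2, 154.6]
tcp_rot: [-3.142, 0.0, 0.0]
contact_force: [0.1, -0.3, 0.3]
grip_width: 31.8
finger_force: 30.0
```

Run:
```python
from h import *
o=get_obs();im=capture("wrist")[:,:,::-1];sc=capture("scene")[:,:,::-1]
cv2.imwrite("pics/s3.png",sc);cv2.imwrite("pics/w5.png",im)
p=np.array(o["tool_pos"]);u=proj(cam("scene"),p+[0,0,10]).astype(int);print(o["time"],p.round(1),u)
g=lambda P:proj(cam("scene"),P).round(1)
for th in(30,40,50):
    t=np.radians(th);d=np.array([np.sin(t),0,np.cos(t)]);G=p+[0,0,19];print(th,g(G+24.3*d),g(G),g(G-45.7*d))
out=np.zeros((400,800,3),np.uint8);out[:,:400]=cv2.resize(im[220:420,220:420],(400,400))
out[:,400:]=cv2.resize(sc[u[1]-33:u[1]+33,u[0]-33:u[0]+33],(400,400),interpolation=cv2.INTER_CUBIC)
cv2.imwrite("pics/t3.png",out)
```

```text
25.45 [547.1 -22.2 154.6] [372 214]
30 [370.3 203.9] [372.4 211.9] [376.3 226.7]
40 [369.6 204.1] [372.4 211.9] [377.6 226.5]
50 [369.  204.5] [372.4 211.9] [378.8 225.9]
```

View pics/t3.png

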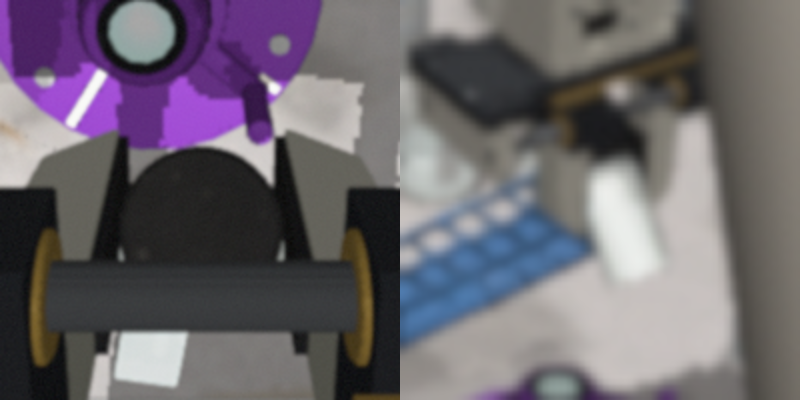

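The scene half shows the white glass body hanging down-right from the dark cap, but this view is nearly along the lean. Going over the camera and yawing so the lean plane faces the scene camera.

Request:
arm_command(gripper=[28,28,28,28,28], dp=[[0.15,-1,0],[0.15,-1,0],[0.15,-1,0],[0.15,-1,0],[0.15,-1,0]], twist=[0,0,0,0,0])

```text
time: 26.18
tool_pos: [566.6, 101.3, 154.6]
tcp_rot: [3.141, -0.0, -0.003]
contact_force: [0.5, 0.1, -0.1]
grip_width: 31.7
finger_force: 30.0
```

Request:
arm_command(gripper=[28,28,28,28,28], dp=[[0.15,-1,0],[0.15,-1,0],[0.15,-1,0],[0.15,-1,0],[0.03,-0.28,0]], twist=[0,0,0,0,0])

```text
time: 26.8
tool_pos: [582.5, 208.8, 154.4]
tcp_rot: [3.141, 0.0, -0.001]
contact_force: [0.2, -0.0, -0.3]
grip_width: 31.6
finger_force: 30.0
```

Request:
arm_command(gripper=[28,28,28,28,28], dp=[[0,0,0],[0,0,0],[0,0,0],[0,0,0],[0,0,0]], twist=[-1,-1,-1,-1,-1])

```text
time: 27.42
tool_pos: [582.4, 207.1, 154.6]
tcp_rot: [3.141, 0.0, 0.436]
contact_force: [0.2, -0.3, -0.8]
grip_width: 31.6
finger_force: 30.0
```

Request:
arm_command(gripper=[28,28,28,28,28], dp=[[0,0,0],[0,0,0],[0,0,0],[0,0,0],[0,0,0]], twist=[-1,-1,-1,-1,-1])

```text
time: 28.05
tool_pos: [582.4, 207.1, 154.6]
tcp_rot: [3.141, 0.001, 0.873]
contact_force: [0.4, 0.2, -0.5]
grip_width: 31.4
finger_force: 30.0
```

Run:
```python
from h import *
o=get_obs();sc=capture("scene")[:,:,::-1];np.save("s4.npy",np.r_[o["tool_pos"],o["tcp_rot"]])
cv2.imwrite("pics/s4.png",sc)
p=np.array(o["tool_pos"]);C=cam("scene");u=proj(C,p+[0,0,10]).astype(int);print(o["time"],p.round(1),np.round(o["tcp_rot"],3),u)
x=R.from_euler("xyz",o["tcp_rot"]).as_matrix()[:,0]
f=lambda P:((proj(C,P)-(u-30))*10).round(0)
G=p+[0,0,19]
for th in(30,45,60):
    t=np.radians(th);d=np.sin(t)*x+np.cos(t)*np.array([0,0,1]);print(th,"top",f(G+24.3*d),"mid",f(G-10.7*d),"bot",f(G-45.7*d))
cv2.imwrite("pics/t4.png",cv2.resize(sc[u[1]-30:u[1]+30,u[0]-30:u[0]+30],(600,600),interpolation=cv2.INTER_CUBIC))
```

```text
28.05 [582.4 207.1 154.6] [3.141e+00 1.000e-03 8.730e-01] [298 231]
30 top [260. 217.] mid [324. 311.] bot [386. 403.]
45 top [242. 227.] mid [331. 306.] bot [419. 385.]
60 top [230. 240.] mid [337. 300.] bot [443. 360.]
```

View pics/t4.png

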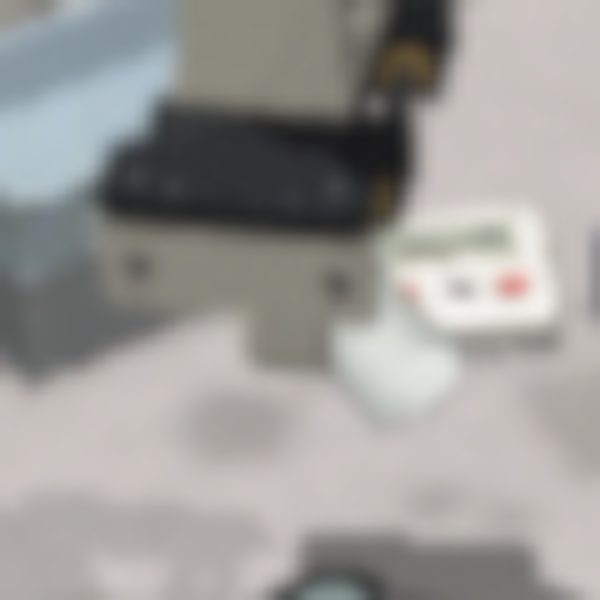

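The bottom of the vial is clear of the finger: its end edge runs from about (390,425) to (460,362), bottom centre at about (425,391), against (419,385) predicted for 45° and (386,403) for 30°. That points to roughly 45°. I'll refine it numerically, combining the bottom centre with the cap edge in the wrist image, and check the glass outline by difference from the first scene picture.

Run:
```python
from h import *
from scipy.optimize import brentq
p=np.load("s4.npy");o=dict(tool_pos=p[:3],tcp_rot=p[3:]);T=R.from_euler("xyz",p[3:]).as_matrix();C=cam("scene")
# glass: differs from first scene, bright, lower-right of the finger
a=cv2.imread("pics/s4.png").astype(int);b=cv2.imread("pics/scene.png").astype(int)
d=np.abs(a-b).max(2);g=a.sum(2)/3
m=((d>14)&(g>185)).astype(np.uint8)[231-5:231+20,298:298+22]
n,l,st,ce=cv2.connectedComponentsWithStats(m);i=1+np.argmax(st[1:,4]);print("glass",st[i],ce[i])
for r in (l==i).astype(int)[8:22]:print("".join(".#"[v] for v in r))
# wrist cap rim row
w=capture("wrist")[:,:,::-1];gw=cv2.cvtColor(w,cv2.COLOR_BGR2GRAY);pr=gw[250:360,312:328].mean(1)
print("wrist rows",[int(v) for v in pr[20:60:2]])
def plane(uv):  # scene ray onto tool y=0 plane -> tool coords
    K,Rm,c=C;dd=T.T@(Rm@np.linalg.inv(K)@np.array([*uv,1.]));q=T.T@(c-p[:3]);return q-dd*q[1]/dd[1]
K=get_calibration("wrist")["mtx"];M=get_calibration("wrist")["mount"]
for B_uv in((268+42.5,201+39.1),(268+41.5,201+38.5),(268+43,201+39.5)):
    B=plane(B_uv)
    for v in(290,293):
        dd=M[:3,:3]@np.linalg.inv(K)@np.array([320,v,1.]);f=lambda s:np.linalg.norm((M[:3,3]+s*dd-B)[[0,2]])-71.5
        try:
            s=brentq(f,90,150);A=M[:3,3]+s*dd;vv=(A-B);th=np.degrees(np.arctan2(vv[0],-vv[2]))-11.7
            t=np.radians(th);u=np.array([np.sin(t),0,-np.cos(t)]);print(B.round(1),v,"A",A.round(1),"th",round(th,1),"mid tool",(B+35*u).round(1))
        except ValueError as e:print(B.round(1),f(90),f(120),f(150))
```

```text
glass [ 4  5 12 11 87] [ 9.96551724 10.24137931]
.....#######..........
....###########.......
....############......
.....###########......
......##########......
.......#########......
........#######.......
.........####.........
......................
......................
......................
......................
......................
......................
wrist rows [61, 54, 59, 62, 68, 73, 83, 92, 98, 108, 129, 115, 45, 28, 31, 32, 32, 31, 33, 32]
[-34.1   0.   15.3] 290 A [ 22.2   0.7 -28.7] th 40.3 mid tool [-11.5   0.  -11.4]
[-34.1   0.   15.3] 293 A [ 21.5   0.7 -29.6] th 39.4 mid tool [-11.9   0.  -11.8]
[-31.3   0.   13.5] 290 A [ 23.9   0.7 -32. ] th 38.8 mid tool [ -9.4   0.  -13.8]
[-31.3   0.   13.5] 293 A [ 23.1   0.7 -32.9] th 37.8 mid tool [ -9.8   0.  -14.2]
[-35.6   0.   16.5] 290 A [ 21.3   0.7 -26.8] th 41.0 mid tool [-12.6   0.   -9.9]
[-35.6   0.   16.5] 293 A [ 20.6   0.7 -27.7] th 40.0 mid tool [-13.    0.  -10.3]
```

Run:
```python
from h import *
p=np.load("s4.npy");T=R.from_euler("xyz",p[3:]).as_matrix();C=cam("scene")
ims=np.mean([capture("scene")[:,:,::-1].astype(float) for _ in range(4)],0)
b=cv2.imread("pics/scene.png").astype(float)
d=(ims-b).mean(2);d=d[232:247,298:320];print(d.round(0).astype(int))
x=T[:,0];G=p[:3]+[0,0,19]-4*x
for th in(35,40,45,50):
    t=np.radians(th);u=np.sin(t)*x+np.cos(t)*np.array([0,0,1]);n=np.cos(t)*x-np.sin(t)*np.array([0,0,1]);yv=T[:,1]
    Bc=G-45.7*u;L=Bc+np.array([16.5*(np.cos(f)*n+np.sin(f)*yv) for f in np.linspace(0,2*np.pi,73)])
    q=np.array([proj(C,P) for P in L]);k=proj(C,Bc+30*u)-proj(C,Bc)
    print(th,"axis dx/dy",(k[0]/k[1]).round(2),"bottom c",proj(C,Bc).round(1),"max row",q[:,1].max().round(1),"max col",q[:,0].max().round(1))
```

```text
[[-55 -55 -55 -46 -33 -17 -26 -45 -37 -35 -41 -43 -28  -8   2   5   5   5
    5   5   6   6]
 [-56 -57 -46 -24  -8  10  12 -10 -16 -18 -26 -32 -29 -13   1   7   8   8
    8   8   8   7]
 [-58 -58 -43  -9  14  35  51  41  31  28  22  15  10   9  11  10   7   6
    6   6   6   6]
 [-60 -61 -47  -8  20  44  67  73  72  71  67  61  58  52  43  30  14   7
    5   5   6   6]
 [-64 -64 -52 -15  16  39  60  75  80  82  81  82  84  82  72  51  21   8
    6   6   7   6]
 [-57 -60 -52 -22   5  26  43  55  61  64  65  66  68  67  61  43  17   7
    6   7   6   7]
 [-31 -35 -36 -24  -6  11  24  34  42  45  47  48  48  47  43  28  12   7
    7   8   6   7]
 [ -7 -10 -12 -15 -13  -2  10  20  28  33  36  38  37  36  28  16   8   7
    8   7   7   7]
 [  4   4   2  -4 -10 -10  -2   9  17  23  27  29  28  22  14   8   6   7
    8   7   7   7]
 [  7   7   6   3  -3 -10  -8   0   7  12  14  18  15   8   4   6   8   7
    7   7   7   8]
 [  7   7   7   6   4  -3  -8  -6  -2   0   2   7   7   5   6   6   7   7
    7   7   7   8]
 [  7   7   7   8   7   4  -2  -6  -6  -4  -3   2   6   6   7   8   8   7
    7   8   8   7]
 [  7   7   8   7   8   6   3   1   0   0   2   5   7   8   8   8   7   7
    8   7   7   7]
 [  7   7   8   8   8   7   7   6   6   6   6   7   7   7   8   7   8   7
    7   8   7   7]
 [  7   8   7   8   8   8   8   7   8   7   8   7   7   7   8   7   7   8
    7   6   7   7]]
35 axis dx/dy 0.81 bottom c [309.2 240.9] max row 244.9 max col 313.9
40 axis dx/dy 0.95 bottom c [310.2 240.3] max row 244.5 max col 314.7
45 axis dx/dy 1.11 bottom c [311.2 239.6] max row 244.1 max col 315.3
50 axis dx/dy 1.3 bottom c [312.2 238.9] max row 243.5 max col 315.9
```

The outline gives an axis slope dx/dy of about 1.05, a lowest row of about 244.5 and a rightmost column of about 315.5, so the lean is about 43–45°. The vial's middle is 11.5 mm behind the TCP axis and 11 mm above the TCP. Last correction: +5.5 mm in tool x, −2 mm in y and 8 mm down.

Request:
arm_command(gripper=[28,28,28,28,28], dp=[[0.11,-0.04,0.16],[0.11,-0.04,0.16],[0,0,0],[0,0,0],[0,0,0]], twist=[0,0,0,0,0])

```text
time: 28.98
tool_pos: [584.3, 214.1, 146.8]
tcp_rot: [3.141, -0.0, 0.871]
contact_force: [-0.4, 0.4, -1.3]
grip_width: 31.8
finger_force: 30.0
```

Request:
arm_command(gripper=[28,28,28,28,28], dp=[[0,0,0],[0,0,0],[0,0,0],[0,0,0],[0,0,0]], twist=[0,0,0,0,0])

```text
time: 29.6
tool_pos: [584.2, 214.0, 146.7]
tcp_rot: [3.142, 0.0, 0.871]
contact_force: [-0.6, 0.0, -0.4]
grip_width: 31.6
finger_force: 30.0
```

Run:
```python
from h import *
o=get_obs();T=R.from_euler("xyz",o["tcp_rot"]).as_matrix()
print(o["time"],"mid",(np.array(o["tool_pos"])+T@[-11.5,0,-11.3]).round(1),o["grip_width"],o["finger_force"],np.abs(o["dq"]).max())
g=cv2.cvtColor(capture("wrist"),cv2.COLOR_RGB2GRAY);print([int(v) for v in g[280:310:2,312:328].mean(1)])
print(close_job())
```

```text
29.6 mid [576.8 205.2 158. ] 31.56200940837168 29.99781362246722 0.0027155055484553887
[137, 115, 59, 79, 92, 97, 84, 33, 28, 32, 32, 32, 32, 32, 32]
the job is handed in; nothing more can be done
None
```

I turned the ring to its stop over the long rib, and the large vial is held still, cap up, at about 43–45° with its middle within about 2 mm of above the lens and about 100 mm higher by my measurements; handed in at 29.6 s (verdict not shown), and I viewed 11 pictures, one over the limit of 10.

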